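# Load a spring-fed castle-nut magazine

## Task

Load the nut magazine: pull its sprung follower back by the knob until the catch holds it, swing the flip stop down onto the fence, and drop every crown-up castle nut lying loose in front of the magazine into the open track between stop and follower, flat and still crown up. Then press the catch's thumb pad so that the follower closes the row up against the stop, and only after that swing the flip stop back up past upright, so that the row runs on under the hold-down lips to the end stop. Leave the other things on the table where they are.

Things in the scene. Friction and masses are not known exactly. Their poses are not given: they have to be found in the camera images.
- magazine: Fixed bench-top feed magazine, grey base plate 342 x 78 x 8 mm; origin on the table. Own +x = feed direction, towards the outlet; +y = near side, towards the robot; z up. The base runs from x = -189 to +153. A channel 29.6 mm wide for the nuts runs along y = 0, its floor 12 mm above the table. All x and y in mm given for the other parts are in this frame.
- track_mid (a point): Channel floor in the open loading stretch, x = 0, y = 0. The stretch runs from the held follower (x = -76) to the hold-down lips (x = 74); drop nuts with centres between x = -60 and +59. Its rails are 8 mm thick and only 6.5 mm higher than the floor (tops 18.5 mm above the table), so a nut held by its upper part goes in with the fingers above the rails.
- lips (a point): Middle of the steel hold-down lips (x = 94), level with their highest edge, 39 mm above the table. They cover the channel's edges from x = 74 to 114, 20 to 24 mm clear above its floor, 9.6 mm slot between them; nuts slide under them. The stop's blade passes through a gap in them at x = 87. A row closed on the lowered stop has its first nut at x = 72, on the end stop at x = 129, the next 25 mm apart behind.
- end_stop: Fixed dark steel end stop across the outlet end of the channel, 12 mm high; its origin is the foot of the face that the first nut runs against, x = 142.
- follower (a joint): Slide of the follower, a dark steel block 30 x 26 mm in the channel with a black knob. 0 = home, sprung forward, face at x = 118; grows as it is pulled back along -x (m). Spring 5 N at home, 8 N at the rear; damped, closes at about 0.15 m/s. Pulled past 0.195 the catch drops in and holds it, let go, at 0.194 (face at x = -76); its travel ends at 0.201.
- follower_knob (a point): Centre of the follower's knob, an upright black cylinder 18 mm in diameter and 20 mm high, 56 mm above the table, 15 mm behind the follower's face. Moves with the follower.
- catch (a joint): Hinge of the sprung catch, a hook rocker behind the follower on the channel's centre line (rad): 0 = down, holding or ready; from about 0.18 its hook is clear of the follower's tooth; 0.33 = fully pressed. It springs back when let go.
- catch_pad (a point): Top centre of the catch's black thumb pad, 13 x 16 mm, at x = -183, y = 0, 38 mm above the table with the catch down. Pushed straight down 9 to 13 mm (about 2 to 6 N) it releases the follower.
- flip_stop (a joint): Hinge (rad) of the flip stop: steel bar 8 mm wide, blade 4 mm thick, cross grip. Axis along x at y = -33, 39.7 mm above the table. 0 = down: bar level across the channel on the fence, blade in the channel; grows as it swings up and away from the robot; 1.57 upright; it ends at 1.92, past upright. From 1.2 up it stays where left, below it falls shut. It cannot go down onto the follower.
- stop_handle (a point): Centre of the flip stop's revolving black cross grip, a cylinder 18 mm in diameter and 22 mm long (along x), that turns freely about its length; 80 mm from the hinge axis. With the stop down it lies at x = 87, y = 47, in front of the near rail, 39.7 mm above the table. Pinch its two ends from above (fingers closing along x, 22 mm) and lead it round the arc, or push it.
- castle_nut_0: Bright M14 castle nut, 25 mm across the corners (grip 25 mm in any direction), 18 mm high: hexagon 13 mm high below, 5 mm slotted crown (20 mm in diameter) above. Origin at the centre of its underside, z up out of the crown. It may be absent (None).
- castle_nut_1: Bright M14 castle nut, 25 mm across the corners (grip 25 mm in any direction), 18 mm high: hexagon 13 mm high below, 5 mm slotted crown (20 mm in diameter) above. Origin at the centre of its underside, z up out of the crown. It may be absent (None).
- castle_nut_2: Bright M14 castle nut, 25 mm across the corners (grip 25 mm in any direction), 18 mm high: hexagon 13 mm high below, 5 mm slotted crown (20 mm in diameter) above. Origin at the centre of its underside, z up out of the crown. It may be absent (None).
- castle_nut_3: Bright M14 castle nut, 25 mm across the corners (grip 25 mm in any direction), 18 mm high: hexagon 13 mm high below, 5 mm slotted crown (20 mm in diameter) above. Origin at the centre of its underside, z up out of the crown. It may be absent (None).
- castle_nut_4: Bright M14 castle nut, 25 mm across the corners (grip 25 mm in any direction), 18 mm high: hexagon 13 mm high below, 5 mm slotted crown (20 mm in diameter) above. Origin at the centre of its underside, z up out of the crown. It may be absent (None).
- jar: Paint jar 56 mm in diameter, 66 mm high, bystander; origin under its centre. Leave it alone.
- tape: Tape roll 89 mm in diameter, 19 mm high, bystander; origin under its centre. Leave it alone.
- boot_small_0: Black rubber dust boot 45 mm in diameter, 22 mm high, bystander; origin under its centre. Leave it alone.
- boot_small_1: Black rubber dust boot 45 mm in diameter, 22 mm high, bystander; origin under its centre. Leave it alone.
- sleeve_short: Black rubber sleeve, 75 mm long, 18 mm in diameter, bystander; origin under its centre. Leave it alone.
- pen: White paint marker 138 mm long, bystander; origin under its centre. Leave it alone.

How it is judged (in metres and radians):
On the way, in this order (a step that is already met when the one before it is completed fails the run):
1. the follower is held back by its catch, let go by the fingers (value of joint follower above 0.19 m and contact force between follower and the fingers below 0.3 N), for 0.2 s.
2. every nut lies flat and crown up in the track between the lowered flip stop and the follower, which its catch still holds (all of step 1 and x of castle_nut_0 in the frame of magazine between -0.07 and 0.078 m and y of castle_nut_0 in the frame of magazine between -0.0055 and 0.0055 m and z of castle_nut_0 in the frame of magazine between 0.009 and 0.0165 m and angle between each of castle_nut_0, castle_nut_1, castle_nut_2, castle_nut_3, castle_nut_4's own z axis and vertical below 0.2 rad and x of castle_nut_1 in the frame of magazine between -0.07 and 0.078 m and y of castle_nut_1 in the frame of magazine between -0.0055 and 0.0055 m and z of castle_nut_1 in the frame of magazine between 0.009 and 0.0165 m and x of castle_nut_2 in the frame of magazine between -0.07 and 0.078 m and y of castle_nut_2 in the frame of magazine between -0.0055 and 0.0055 m and z of castle_nut_2 in the frame of magazine between 0.009 and 0.0165 m and x of castle_nut_3 in the frame of magazine between -0.07 and 0.078 m and y of castle_nut_3 in the frame of magazine between -0.0055 and 0.0055 m and z of castle_nut_3 in the frame of magazine between 0.009 and 0.0165 m and x of castle_nut_4 in the frame of magazine between -0.07 and 0.078 m and y of castle_nut_4 in the frame of magazine between -0.0055 and 0.0055 m and z of castle_nut_4 in the frame of magazine between 0.009 and 0.0165 m and value of joint flip_stop below 0.06 rad and linear speed of each of castle_nut_0, castle_nut_1, castle_nut_2, castle_nut_3, castle_nut_4 below 0.02 m/s), for 0.3 s.
3. the released follower has closed the row up against the lowered flip stop (x of castle_nut_0 in the frame of magazine between -0.045 and 0.078 m and y of castle_nut_0 in the frame of magazine between -0.0055 and 0.0055 m and z of castle_nut_0 in the frame of magazine between 0.009 and 0.0165 m and angle between each of castle_nut_0, castle_nut_1, castle_nut_2, castle_nut_3, castle_nut_4's own z axis and vertical below 0.2 rad and x of castle_nut_1 in the frame of magazine between -0.045 and 0.078 m and y of castle_nut_1 in the frame of magazine between -0.0055 and 0.0055 m and z of castle_nut_1 in the frame of magazine between 0.009 and 0.0165 m and x of castle_nut_2 in the frame of magazine between -0.045 and 0.078 m and y of castle_nut_2 in the frame of magazine between -0.0055 and 0.0055 m and z of castle_nut_2 in the frame of magazine between 0.009 and 0.0165 m and x of castle_nut_3 in the frame of magazine between -0.045 and 0.078 m and y of castle_nut_3 in the frame of magazine between -0.0055 and 0.0055 m and z of castle_nut_3 in the frame of magazine between 0.009 and 0.0165 m and x of castle_nut_4 in the frame of magazine between -0.045 and 0.078 m and y of castle_nut_4 in the frame of magazine between -0.0055 and 0.0055 m and z of castle_nut_4 in the frame of magazine between 0.009 and 0.0165 m and value of joint flip_stop below 0.06 rad and contact force between each of flip_stop, follower and anything else above 1 N and contact force between each of flip_stop, follower and the fingers below 0.3 N and linear speed of each of castle_nut_0, castle_nut_1, castle_nut_2, castle_nut_3, castle_nut_4 below 0.02 m/s), for 0.3 s.
At the end, for the whole second after the job is handed in: Every nut present lies flat and crown up (0.2 rad) in the channel, within 5.5 mm of its centre line; the follower presses the row against the end stop (over 1 N at each), all at rest; the flip stop stands past upright (over 1.65 rad); the catch is down (under 0.06 rad) (x of castle_nut_0 in the frame of magazine between 0.02 and 0.136 m and y of castle_nut_0 in the frame of magazine between -0.0055 and 0.0055 m and z of castle_nut_0 in the frame of magazine between 0.009 and 0.0165 m and angle between each of castle_nut_0, castle_nut_1, castle_nut_2, castle_nut_3, castle_nut_4's own z axis and vertical below 0.2 rad and x of castle_nut_1 in the frame of magazine between 0.02 and 0.136 m and y of castle_nut_1 in the frame of magazine between -0.0055 and 0.0055 m and z of castle_nut_1 in the frame of magazine between 0.009 and 0.0165 m and x of castle_nut_2 in the frame of magazine between 0.02 and 0.136 m and y of castle_nut_2 in the frame of magazine between -0.0055 and 0.0055 m and z of castle_nut_2 in the frame of magazine between 0.009 and 0.0165 m and x of castle_nut_3 in the frame of magazine between 0.02 and 0.136 m and y of castle_nut_3 in the frame of magazine between -0.0055 and 0.0055 m and z of castle_nut_3 in the frame of magazine between 0.009 and 0.0165 m and x of castle_nut_4 in the frame of magazine between 0.02 and 0.136 m and y of castle_nut_4 in the frame of magazine between -0.0055 and 0.0055 m and z of castle_nut_4 in the frame of magazine between 0.009 and 0.0165 m and value of joint flip_stop above 1.65 rad and value of joint catch below 0.06 rad and contact force between each of end_stop, follower and anything else above 1 N and contact force between follower and the fingers below 0.3 N and linear speed of each of castle_nut_0, castle_nut_1, castle_nut_2, castle_nut_3, castle_nut_4 below 0.02 m/s); the robot touches nothing.
It fails at once if another thing on the table is shifted by more than 3 cm (distance of any of jar, tape, boot_small_0, boot_small_1, sleeve_short, pen from where it was at the start of the episode above 0.03 m).
It fails at once if a nut is dropped off the table (height (world z) of any of castle_nut_0, castle_nut_1, castle_nut_2, castle_nut_3, castle_nut_4 below -0.05 m).
Of castle_nut_0, castle_nut_1, castle_nut_2, castle_nut_3, castle_nut_4 only 3 to 5 are there at a start; the rules pass over those that are not, and their reading is None.
At some moment in a run one of castle_nut_0, castle_nut_1, castle_nut_2, castle_nut_3, castle_nut_4 may be knocked a few centimetres aside while the robot is not near it.
Once in a run the grip may slacken for a moment while it holds something.
It also fails if it takes over 210 s, if anything falls off the work surface, if the arm or the gripper's body presses on something with over 40 N, if the wrist force passes 120 N, or if a joint passes its speed limit or range.

## Robot

A 7-joint arm with a two-finger parallel gripper is mounted at the origin on a cart in front of the work surface, level with it; the furniture and walls round the work are solid. World frame = base frame: x ahead of the robot, y to its left, z up, the work surface at z = 0. Lengths are in mm, angles in rad, forces in N, time in s.
With the tool pointing down it reaches from about 400 to 925 mm from the base axis. Payload 5.6 kg.
Tool frame: the origin (TCP) lies between the finger pads; the fingertips stand 11 mm ahead of it and the grasp point (between the pads) lies 8 mm behind it; z points along the fingers, y is the line along which they close (so a half turn about z gives the same grasp; the last joint's range is limited). The gripper opens to 85 mm and grips with 20 to 120 N. Pads are 22 mm wide; open, the fingers measure 114 mm over their backs; the gripper's body (76 mm by 85 mm) begins 54 mm behind the grasp point. The pads swing forward as they close: fully open they stand 13 mm farther back than shut.
Start: joints at [-1.219, 0.468, -0.012, 1.603, 0.006, 1.071, -0.056], TCP at [250.045, 599.988, 242.29] pointing down, gripper open.
Joint ranges: [-2.53, 2.53], [-0.31, 2.02], [-1.57, 1.55], [0.28, 2.44], [-1.29, 4.43], [0.15, 1.84], [-2.92, 2.92]. Speed limits (rad/s): [2.57, 2.57, 3.14, 3.14, 3.14, 3.14, 3.14].

## Interface

Orientations are given as a rotation vector (axis times angle).
In Python, from plant import bot, get_image, camera_params gives the robot as it stands.
- The arm moves only by the tool drive_tool, never from a script. Its argument "steps" is text: rows parted by semicolons, each of 7 numbers parted by spaces: the closure in counts, from 0 (fully open) to 255 (shut), then the shift along the tool's x, y, z in m, then the turn, a rotation vector about the tool's x, y, z in rad. A call has 1 to 5 rows; each row shifts and turns the commanded pose from where the row before left it, along the tool's axes as they then stand; what a row does not reach is not made up. A row lasts 1/10 s, in which the tool goes at most 50 mm and 8.59 degrees, less where a joint would pass 70% of its speed; a pose out of reach is approached as far as the arm can. A call is refused whole if a number of a shift passes 0.05 or a number of a turn 0.15, either way. A call with a gripper value outside its range is refused whole. The fingers move at their own pace and stop on an object; "squeeze" is the grip in N (left out, the last holds). Time passes only in rows, so rows that do not move let the fingers close. It gives the time, the measured TCP pose, the force, the opening and the grip force at its end, in the units of the state.
- bot.read_state(): the state, without advancing time (a new reading comes with each control period).
- get_image(name): name is "scene" or "top"; returns the picture (384x512x3 uint8, red, green, blue); there is no depth.
- camera_params(name): a dict with "vfov" (degrees; the focal length in pixels is half the picture's height over the tangent of half this angle, whatever the lens; pixels are square), "cx", "cy" (the principal point, pixels), "D" ([k1, k2, p1, p2, k3] as OpenCV has them; the pictures are not rectified), "R" (3x3) and "t" (3): a world point X has camera coordinates R X + t. Camera axes: x right, y down, z forward; pixel columns grow to the right and rows downward; lengths in mm; the calibration is good to about 2 mm. A picture is of the moment at which its call begins. camera_params takes no time and is no camera call.
- bot.hand_in(): hands the job in; it is judged then, once.
The state is a dict: "t": time; "joint_pos": joint angles; "joint_velocities": joint speeds; "tau": joint torques, N m; "eef_pos": TCP position; "tool_rot": TCP orientation; "ft_force": force on the tool from outside, world axes, zero at the start; "ft_torque": the same for the moment, N m; "gripper_width": opening from 0.0 (shut) to 1.0 (fully open); "finger_force": force on a finger pad.
Only numpy, scipy, OpenCV 4.12 (cv2) and the standard library are available. Lean on these libraries where they do the work, as an engineer would, in place of code of your own. Each camera call takes 0.05 s, during which the arm holds its last target. There are 200 camera calls.

## Working session

There is one attempt and no reset: what is moved stays moved. The work goes in short steps, Python scripts to look and compute and a tool call to move; the robot and the scene stay as the last step left them, time stands still between calls to the robot, and variables do not carry over. Pictures are saved under pics/ and viewed, at most 14 in all, crops included, and the job is handed in when it is done.

Besides the shell and the picture viewer there is one more tool, called after "Emit:" in YAML: its name, and indented under it one key for each argument. drive_tool: Moves the arm, as the interface text tells. Its arguments: {"type":"object","properties":{"steps":{"type":"string"},"squeeze":{"type":"number"}},"required":["steps"]}

```bash
mkdir -p pics; cat > h.py <<'E'
import numpy as np, cv2
from plant import bot,get_image,camera_params
def K(n,p=None):
    p=p or camera_params(n); f=192/np.tan(np.radians(p["vfov"])/2)
    return np.array([[f,0,p["cx"]],[0,f,p["cy"]],[0,0,1.]]),np.array(p["D"],float),np.array(p["R"],float),np.array(p["t"],float)
def ray(n,uv,z):
    k,D,R,t=K(n); q=cv2.undistortPoints(np.array(uv,float).reshape(-1,1,2),k,D).reshape(-1,2)
    d=np.c_[q,np.ones(len(q))]@R; c=-R.T@t
    return c+d*((z-c[2])/d[:,2])[:,None]
def proj(n,X):
    k,D,R,t=K(n); return cv2.projectPoints(np.array(X,float).reshape(-1,1,3),cv2.Rodrigues(R)[0],t,k,D)[0].reshape(-1,2)
def snap(n,f):
    im=get_image(n); cv2.imwrite(f"pics/{f}.png",im[:,:,::-1]); return im
E
python3 - <<'E'
from h import *
for n in("scene","top"):
    snap(n,n+"0"); k,D,R,t=K(n); print(n,k[0,0],k[:2,2],D,(-R.T@t).round(),R.round(2).tolist())
s=bot.read_state(); print(s)
E
```

```text
scene 423.82096056935706 [258.51491805 191.08691946] [-0.09763132  0.          0.          0.          0.        ] [-133.  547.  668.] [[-0.65, -0.76, -0.02], [-0.43, 0.38, -0.82], [0.63, -0.52, -0.58]]
top 357.94104420698386 [256.31627432 191.47558386] [0.02637247 0.         0.         0.         0.        ] [ 394.   -3. 1140.] [[-0.02, -1.0, -0.02], [-0.99, 0.02, -0.11], [0.11, 0.02, -0.99]]
{'t': 0.1, 'joint_pos': array([-1.21901294,  0.46832556, -0.01160026,  1.60354913,  0.00598459,
        1.07140401, -0.05632073]), 'joint_velocities': array([ 0.0027779 , -0.00151142, -0.00114079, -0.00191026, -0.00079867,
       -0.00041716,  0.00074236]), 'tau': array([ 1.20521257e-03, -5.33518302e+01,  2.15510675e-02, -2.51963156e+01,
        1.14929391e-02,  4.31119217e-03, -1.68362118e-05]), 'eef_pos': array([249.86217454, 599.51931536, 241.40262806]), 'tool_rot': array([-6.16207787e-01, -3.08034185e+00,  2.57092948e-03]), 'ft_force': array([ 1.11842873, -0.62451761, -0.00763717]), 'ft_torque': array([-0.03390866, -0.00551953, -0.0290625 ]), 'finger_force': 0.0, 'gripper_width': 0.997055069391712}
```

View pics/scene0.png

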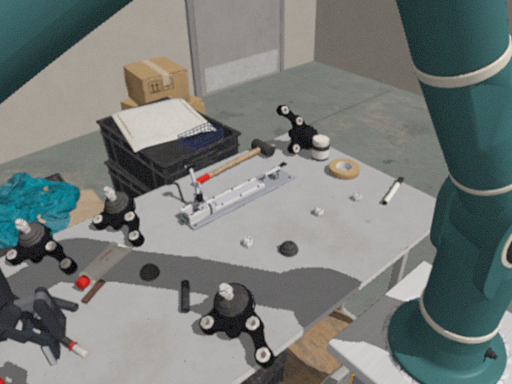

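View pics/top0.png

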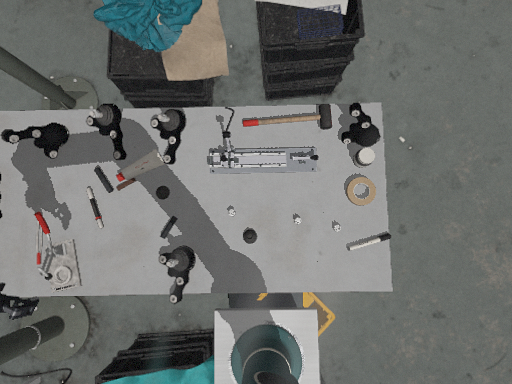

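```bash
python3 - <<'E'
from h import *
t=cv2.imread("pics/top0.png")[140:260,195:375]; s=cv2.imread("pics/scene0.png")[130:260,175:415]
a=cv2.resize(t,(792,528),interpolation=cv2.INTER_CUBIC); cv2.imwrite("pics/c1.png",a)
b=cv2.resize(s,(792,429),interpolation=cv2.INTER_CUBIC); cv2.imwrite("pics/c2.png",b)
E
```

```text
(no output)
```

View pics/c1.png

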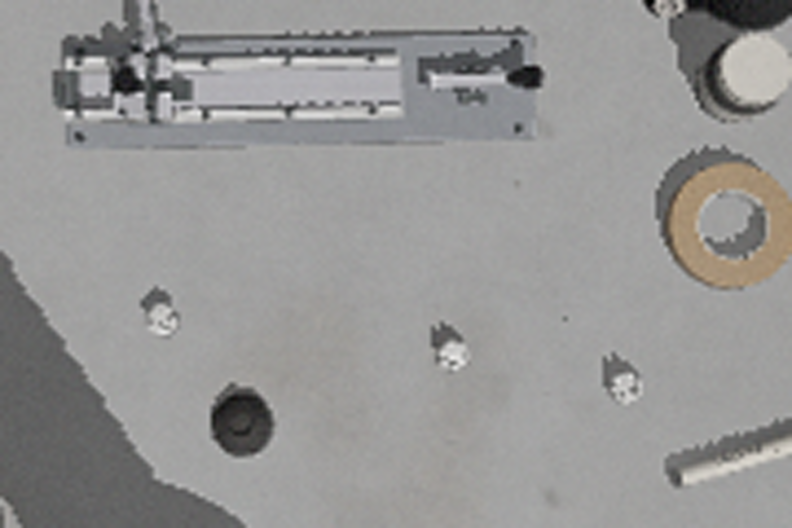

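View pics/c2.png

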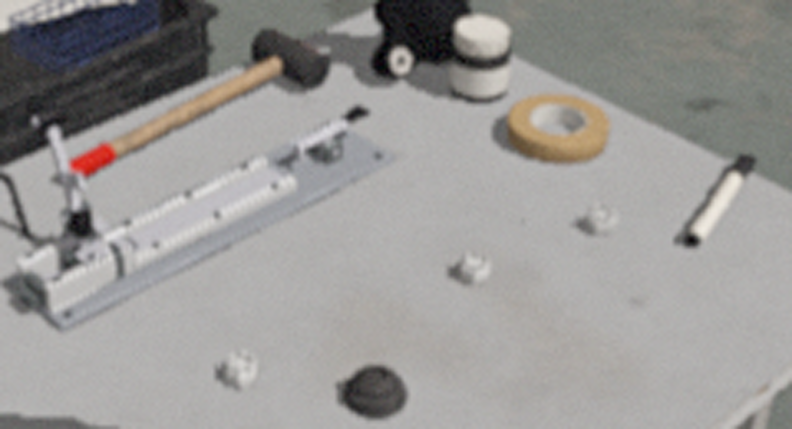

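```bash
python3 - <<'E'
from h import *
c1=lambda p:np.array(p,float)/4.4+[195,140]-0.39
c2=lambda p:np.array(p,float)/3.3+[175,130]-0.35
P=ray("top",c1([(67,147),(537,138),(530,32),(65,38)]),8);print("corners",P.round())
print("pad",ray("top",c1([(525,76)]),38).round(1),ray("scene",c2([(352,114)]),36).round(1))
print("knob",ray("top",c1([(125,78)]),62).round(1),ray("scene",c2([(77,222)]),56).round(1))
print("rail ends(z18)",ray("top",c1([(402,56),(402,118)]),18.5).round(1))
print("nuts top",ray("top",c1([(162,319),(453,355),(625,387)]),12).round(1).tolist())
print("nuts scn",ray("scene",c2([(239,369),(472,268),(600,218)]),10).round(1).tolist())
# nut blobs
im=get_image("top")[:,:,::-1].astype(int); g=im.max(2)
for u,v in [(231,211),(297,219),(336,226)]:
    w=g[v-7:v+9,u-7:u+9]; print(w.tolist() if u==231 else "")
E
```

```text
corners [[ 577.  169.    8.]
 [ 577. -172.    8.]
 [ 655. -170.    8.]
 [ 658.  170.    8.]]
pad [[ 616.3 -161.1   38. ]] [[ 618.2 -158.9   36. ]]
knob [[616.3 119.9  62. ]] [[619.4 121.5  56. ]]
rail ends(z18) [[636.9 -75.9  18.5]
 [591.6 -74.7  18.5]]
nuts top [[450.5, 100.4, 12.0], [421.0, -106.9, 12.0], [396.4, -227.5, 12.0]]
nuts scn [[452.0, 102.7, 10.0], [422.8, -103.1, 10.0], [399.0, -227.6, 10.0]]
[[159, 160, 163, 164, 161, 165, 163, 161, 165, 161, 163, 163, 161, 159, 157, 160], [162, 165, 164, 164, 165, 160, 113, 168, 162, 164, 158, 162, 161, 155, 158, 163], [162, 165, 162, 169, 158, 93, 98, 91, 112, 167, 164, 162, 160, 159, 161, 161], [162, 166, 166, 162, 92, 95, 98, 99, 90, 110, 165, 161, 162, 160, 162, 160], [162, 164, 156, 92, 99, 99, 96, 90, 94, 110, 165, 160, 161, 160, 159, 158], [160, 164, 158, 94, 92, 107, 154, 183, 165, 119, 165, 163, 159, 163, 161, 160], [163, 164, 165, 161, 95, 140, 192, 176, 198, 200, 146, 162, 163, 160, 164, 160], [162, 165, 167, 156, 140, 191, 194, 196, 194, 158, 103, 125, 163, 162, 160, 159], [163, 162, 163, 160, 140, 161, 198, 197, 190, 136, 189, 133, 161, 159, 160, 160], [162, 162, 161, 160, 145, 145, 190, 138, 201, 196, 211, 157, 163, 163, 163, 163], [167, 164, 162, 161, 172, 203, 199, 185, 138, 155, 189, 141, 165, 165, 161, 163], [167, 163, 165, 162, 159, 174, 190, 222, 227, 194, 139, 165, 165, 164, 165, 165], [162, 164, 163, 161, 163, 160, 158, 158, 145, 138, 164, 166, 165, 161, 163, 165], [161, 160, 163, 162, 162, 163, 164, 160, 162, 161, 162, 161, 164, 165, 166, 163], [161, 163, 161, 165, 163, 162, 164, 163, 162, 161, 163, 163, 161, 164, 160, 160], [163, 164, 162, 160, 164, 161, 162, 165, 165, 163, 162, 163, 162, 165, 165, 164]]
```

Emit:
drive_tool:
  steps: "0 0 0 0 0 0 -0.1313; 0 0 0 0 0 0 -0.1313; 0 0 0 0 0 0 -0.1313; 0 -0.028 -0.037 0 0 0 0; 0 -0.028 -0.037 0 0 0 0"
  squeeze: 40

```text
t: 0.65
eef_pos: [305.3, 525.6, 241.6]
tool_rot: [0.004, -3.141, 0.001]
ft_force: [0.6, 0.5, 0.2]
gripper_width: 1.001
finger_force: 0.0
```

Emit:
drive_tool:
  steps: "0 -0.028 -0.037 0 0 0 0; 0 -0.028 -0.037 0 0 0 0; 0 -0.028 -0.037 0 0 0 0; 0 -0.028 -0.037 0 0 0 0; 0 -0.028 -0.037 0 0 0 0"

```text
t: 1.15
eef_pos: [446.6, 339.1, 242.3]
tool_rot: [-0.001, -3.142, 0.0]
ft_force: [0.8, 0.5, 0.1]
gripper_width: 0.998
finger_force: 0.0
```

Emit:
drive_tool:
  steps: "130 -0.028 -0.037 0 0 0 0; 130 -0.028 -0.037 0 0 0 0; 130 -0.028 -0.037 0 0 0 0; 130 -0.028 -0.037 0 0 0 0; 130 -0.028 -0.037 0 0 0 0"

```text
t: 1.65
eef_pos: [586.3, 154.0, 242.2]
tool_rot: [-0.001, -3.141, 0.0]
ft_force: [0.6, 0.1, 0.1]
gripper_width: 0.493
finger_force: 0.0
```

Emit:
drive_tool:
  steps: "130 -0.029 -0.032 0.01 0 0 0; 130 0 0 0.045 0 0 0; 130 0 0 0.045 0 0 0; 130 0 0 0.01 0 0 0; 130 0 0 0 0 0 0"

```text
t: 2.15
eef_pos: [613.3, 123.6, 130.6]
tool_rot: [-0.001, -3.138, 0.002]
ft_force: [0.1, -0.4, 0.7]
gripper_width: 0.489
finger_force: 0.0
```

```bash
python3 - <<'E'
from h import *
s=bot.read_state(); print(s["eef_pos"],s["gripper_width"],s["ft_force"])
a=snap("scene","s1")[110:260,160:360]; b=snap("top","t1")[110:200,190:340]
a=cv2.resize(a,(600,450),interpolation=2); b=cv2.resize(b,(750,450),interpolation=2)
cv2.imwrite("pics/v1.png",a[:,:,::-1]);cv2.imwrite("pics/v1t.png",b[:,:,::-1])
E
```

```text
[613.3470151  123.58963053 130.6317154 ] 0.4890381966371586 [ 0.09706489 -0.38263242  0.73243595]
```

View pics/v1.png

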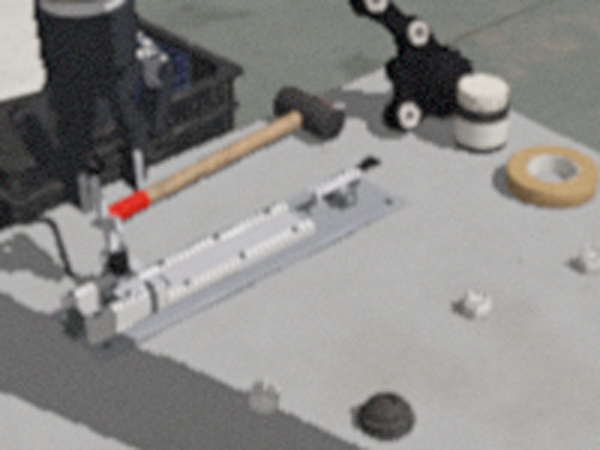

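Emit:
drive_tool:
  steps: "130 -0.0035 -0.001 0.03 0 0 0; 130 0 0 0.02 0 0 0; 130 0 0 0.0145 0 0 0; 130 0 0 0 0 0 0"

```text
t: 2.65
eef_pos: [617.9, 122.9, 67.7]
tool_rot: [-0.001, -3.141, 0.0]
ft_force: [-0.8, 0.9, 0.3]
gripper_width: 0.488
finger_force: 0.0
```

Emit:
drive_tool:
  steps: "190 0 0 0 0 0 0; 190 0 0 0 0 0 0; 215 0 0 0 0 0 0; 215 0 0 0 0 0 0; 215 0 0 0 0 0 0"

```text
t: 3.15
eef_pos: [619.2, 120.3, 69.7]
tool_rot: [0.004, 3.139, -0.003]
ft_force: [-1.4, -5.0, 5.8]
gripper_width: 0.178
finger_force: 38.9
```

Emit:
drive_tool:
  steps: "215 0 -0.03 0 0 0 0; 215 0 -0.03 0 0 0 0; 215 0 -0.03 0 0 0 0; 215 0 -0.03 0 0 0 0; 215 0 -0.03 0 0 0 0"

```text
t: 3.65
eef_pos: [619.5, -16.9, 69.6]
tool_rot: [-0.009, 3.138, 0.019]
ft_force: [0.2, 21.0, 2.5]
gripper_width: 0.179
finger_force: 39.9
```

Emit:
drive_tool:
  steps: "215 0 -0.02 0 0 0 0; 215 0 -0.01 0 0 0 0; 215 0 -0.01 0 0 0 0; 215 0 -0.003 0 0 0 0; 215 0 0 0 0 0 0"

```text
t: 4.15
eef_pos: [619.6, -65.7, 69.7]
tool_rot: [-0.002, 3.138, 0.008]
ft_force: [0.6, 7.9, 1.3]
gripper_width: 0.18
finger_force: 26.4
```

Emit:
drive_tool:
  steps: "215 0 -0.006 0 0 0 0; 215 0 -0.004 0 0 0 0; 215 0 -0.001 0 0 0 0; 215 0 0 0 0 0 0"
  squeeze: 40

```text
t: 4.55
eef_pos: [619.6, -77.0, 69.7]
tool_rot: [-0.002, 3.138, 0.008]
ft_force: [0.4, 8.4, 3.1]
gripper_width: 0.177
finger_force: 38.9
```

Emit:
drive_tool:
  steps: "215 0 -0.002 0 0 0 0; 215 0 0 0 0 0 0; 215 0 0.003 0 0 0 0; 215 0 0.003 0 0 0 0; 215 0 0 0 0 0 0"

```text
t: 5.05
eef_pos: [619.6, -74.2, 69.7]
tool_rot: [-0.002, 3.138, 0.005]
ft_force: [-0.2, 7.6, 4.9]
gripper_width: 0.177
finger_force: 39.3
```

Emit:
drive_tool:
  steps: "215 0 0.003 0 0 0 0; 215 0 0 0 0 0 0"

```text
t: 5.25
eef_pos: [619.6, -73.8, 69.7]
tool_rot: [0.001, 3.138, 0.001]
ft_force: [0.6, 2.7, 5.0]
gripper_width: 0.177
finger_force: 39.3
```

Emit:
drive_tool:
  steps: "215 0 0.002 0 0 0 0; 130 0 0 0 0 0 0; 130 0 0 0 0 0 0; 130 0 0 0 0 0 0; 130 0 0 -0.02 0 0 0"

```text
t: 5.75
eef_pos: [615.6, -72.2, 85.3]
tool_rot: [-0.002, -3.136, -0.001]
ft_force: [-1.2, -0.4, 0.3]
gripper_width: 0.49
finger_force: 0.0
```

Emit:
drive_tool:
  steps: "130 0 0 -0.04 0 0 0; 130 0 0.04 -0.04 0 0 0; 130 0 0.04 -0.04 0 0 0; 130 0 0 0 0 0 0"

```text
t: 6.15
eef_pos: [620.9, 5.3, 203.9]
tool_rot: [-0.011, 3.132, 0.007]
ft_force: [0.3, 1.4, 0.4]
gripper_width: 0.492
finger_force: 0.0
```

```bash
python3 - <<'E'
from h import *
s=bot.read_state(); print(s["eef_pos"],s["gripper_width"],s["ft_force"])
a=snap("scene","s2")[110:240,160:333]; b=snap("top","t2")[90:190,200:333]
a=cv2.resize(a,(400,300),interpolation=2); b=cv2.resize(b,(400,300),interpolation=2)
cv2.imwrite("pics/v2.png",np.hstack([a,b])[:,:,::-1])
E
```

```text
[620.92654865   5.34277377 203.88095886] 0.4916780845664757 [0.31718228 1.41447087 0.43389192]
```

View pics/v2.png

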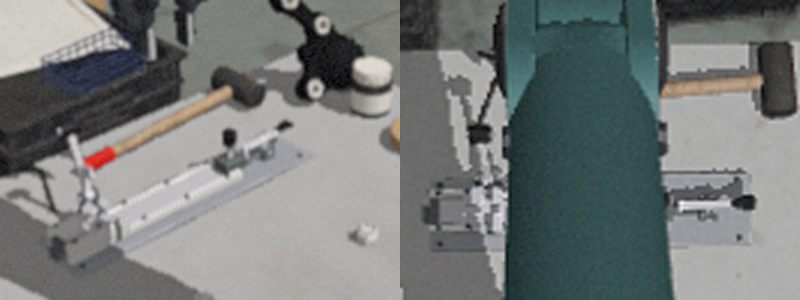

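```bash
python3 - <<'E'
from h import *
for z in (95,105,115,120): print(z,ray("top",[(226.6,133.0)],z).round(1))
print(proj("top",[(617+33-80*np.cos(a),104,39.7+80*np.sin(a)) for a in (1.3,1.57,1.75,1.92)]).round(1))
print(proj("scene",[(617+33-80*np.cos(a),104,39.7+80*np.sin(a)) for a in (1.3,1.57,1.75,1.92)]).round(1))
print(proj("top",[(619,-73.8,66)]),proj("scene",[(619,-73.8,56),(616,-73.8,56)]), "seen",160+230/2.312,110+137/2.312)
E
```

```text
95 [[683.1 104.8  95. ]]
105 [[680.3 103.8 105. ]]
115 [[677.6 102.8 115. ]]
120 [[676.2 102.3 120. ]]
[[226.3 149.3]
 [226.1 141.9]
 [226.1 137.2]
 [226.2 133.1]]
[[199.4 172.2]
 [194.4 167.7]
 [191.3 165.9]
 [188.6 165.1]]
[[286.37163531 154.79850977]] [[258.19434086 168.79775438]
 [258.91038979 169.23522495]] seen 259.4809688581315 169.25605536332182
```

Emit:
drive_tool:
  steps: "130 -0.02 0.033 0 0 0 0; 130 -0.02 0.033 0 0 0 0; 130 -0.02 0.033 0.02 0 0 0; 130 0 0 0.02 0 0 0; 130 0 0 0 0 0 0"

```text
t: 6.75
eef_pos: [675.3, 96.4, 153.1]
tool_rot: [-0.001, -3.133, 0.004]
ft_force: [-0.7, -0.5, -0.6]
gripper_width: 0.492
finger_force: 0.0
```

Emit:
drive_tool:
  steps: "130 -0.002 0.0078 0 0 0 0; 130 0 0 0.02 0 0 0; 130 0 0 0.018 0 0 0; 130 0 0 0 0 0 0; 165 0 0 0 0 0 0"

```text
t: 7.25
eef_pos: [680.6, 104.1, 121.5]
tool_rot: [0.004, 3.141, -0.0]
ft_force: [-0.1, -0.0, 0.5]
gripper_width: 0.359
finger_force: 0.0
```

Emit:
drive_tool:
  steps: "200 0 0 0 0 0 0; 200 0 0 0 0 0 0; 200 0 0 0 0 0 0"
  squeeze: 25

```text
t: 7.55
eef_pos: [681.3, 104.4, 122.2]
tool_rot: [0.002, 3.138, -0.0]
ft_force: [1.8, -1.3, 4.2]
gripper_width: 0.243
finger_force: 28.0
```

Emit:
drive_tool:
  steps: "200 0.0171 0 -0.0041 0 0 0; 200 0.0199 0 -0.0001 0 0 0; 200 0.0194 0 0.0048 0 0 0; 200 0.0175 0 0.0095 0 0 0; 200 0.0147 0 0.0136 0 0 0"

```text
t: 8.05
eef_pos: [593.7, 104.3, 97.1]
tool_rot: [0.003, 3.134, -0.0]
ft_force: [14.8, -1.2, -11.8]
gripper_width: 0.247
finger_force: 26.7
```

Emit:
drive_tool:
  steps: "200 0.0108 0 0.0167 0 0 0; 200 0.0064 0 0.0189 0 0 0; 200 0.0016 0 0.0159 0 0 0; 200 0 0 0 0 0 0"

```text
t: 8.45
eef_pos: [576.0, 104.3, 46.1]
tool_rot: [0.003, 3.135, -0.0]
ft_force: [5.0, -5.1, 2.9]
gripper_width: 0.253
finger_force: 28.1
```

Emit:
drive_tool:
  steps: "130 0 0 0 0 0 0; 130 0 0 0 0 0 0; 130 0 0 -0.03 0 0 0; 130 0 0 -0.04 0 0 0; 130 0 0 0 0 0 0"

```text
t: 8.95
eef_pos: [575.5, 106.5, 120.2]
tool_rot: [0.001, 3.133, 0.004]
ft_force: [0.7, -0.3, 0.6]
gripper_width: 0.491
finger_force: 0.0
```

Emit:
drive_tool:
  steps: "130 0.04 0 0 0 0 0; 130 0.04 0 0 0 0 0; 130 0.04 0 0 0 0 0; 130 0 0 0 0 0 0"

```text
t: 9.35
eef_pos: [446.0, 105.2, 114.3]
tool_rot: [0.002, -3.134, 0.002]
ft_force: [0.2, -0.5, -0.1]
gripper_width: 0.491
finger_force: 0.0
```

```bash
python3 - <<'E'
from h import *
s=bot.read_state(); print(s["eef_pos"],s["gripper_width"],s["ft_force"])
a=snap("scene","s3")[110:260,160:360]; b=snap("top","t3")[140:240,200:350]
a=cv2.resize(a,(400,300),interpolation=2); b=cv2.resize(b,(400,267),interpolation=2)
cv2.imwrite("pics/v3.png",np.hstack([a,np.vstack([b,np.zeros((33,400,3),'u1')])])[:,:,::-1])
E
```

```text
[445.9680257  105.18181126 114.27004134] 0.4912339967789193 [ 0.21811153 -0.46114337 -0.07375663]
```

View pics/v3.png

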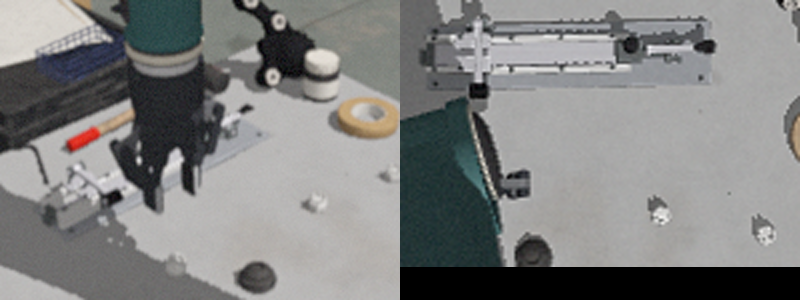

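Emit:
drive_tool:
  steps: "130 0 0 0.03 0 0 0; 130 0 0 0.02 0 0 0; 130 0 0 0 0 0 0; 130 0 0 0 0 0 0"

```text
t: 9.85
eef_pos: [453.5, 105.4, 65.3]
tool_rot: [-0.002, -3.141, 0.0]
ft_force: [0.1, 0.0, 0.2]
gripper_width: 0.491
finger_force: 0.0
```

Emit:
drive_tool:
  steps: "130 0.002 -0.004 0.02 0 0 0; 130 0 0 0.02 0 0 0; 130 0 0 0.007 0 0 0; 130 0 0 0 0 0 0; 165 0 0 0 0 0 0"

```text
t: 10.35
eef_pos: [451.5, 101.6, 19.1]
tool_rot: [0.002, 3.14, 0.001]
ft_force: [-0.2, 0.3, -0.8]
gripper_width: 0.357
finger_force: 0.0
```

Emit:
drive_tool:
  steps: "200 0 0 0 0 0 0; 200 0 0 0 0 0 0; 200 0 0 0 0 0 0"
  squeeze: 40

```text
t: 10.65
eef_pos: [451.6, 101.6, 19.5]
tool_rot: [0.001, 3.139, 0.001]
ft_force: [-1.6, -0.1, 5.7]
gripper_width: 0.258
finger_force: 39.0
```

Emit:
drive_tool:
  steps: "200 0 0 -0.03 0 0 0; 200 0 0 -0.04 0 0 0; 200 -0.03 -0.01 0 0 0 0; 200 -0.04 -0.01 0 0 0 0; 200 -0.04 -0.01 0 0 0 0"

```text
t: 11.15
eef_pos: [562.3, 71.2, 89.9]
tool_rot: [0.0, 3.139, 0.001]
ft_force: [1.1, 1.0, -0.4]
gripper_width: 0.257
finger_force: 39.2
```

Emit:
drive_tool:
  steps: "200 -0.035 -0.008 0 0 0 0; 200 -0.0205 -0.0044 0 0 0 0; 200 0 0 0 0 0 0; 200 0 0 0 0 0 0"

```text
t: 11.55
eef_pos: [615.6, 58.7, 88.2]
tool_rot: [-0.002, -3.141, -0.0]
ft_force: [0.3, -0.3, -1.0]
gripper_width: 0.258
finger_force: 39.2
```

```bash
python3 - <<'E'
from h import *
s=bot.read_state(); print(s["eef_pos"],s["gripper_width"],s["ft_force"])
a=snap("scene","s4")[130:230,190:290]
a=cv2.resize(a,(600,600),interpolation=2)
cv2.imwrite("pics/v4.png",a[:,:,::-1])
E
```

```text
[615.55338875  58.72375145  88.21629353] 0.25756589078888664 [ 0.33496819 -0.3413669  -1.01872493]
```

View pics/v4.png

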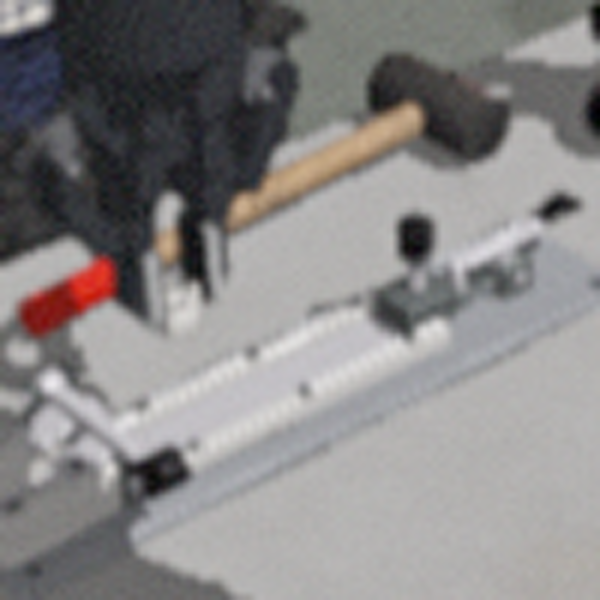

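```bash
python3 - <<'E'
from h import *
xs=np.arange(585,650,1.5)
for n,f in(("top","t3"),("scene","s4")):
    im=cv2.imread(f"pics/{f}.png").astype(np.float32)
    acc=0
    for y in np.arange(-30,41,3.):
        p=proj(n,[(x,y,18.5) for x in xs]).astype(np.float32)
        acc=acc+cv2.remap(im,p[:,0].reshape(1,-1),p[:,1].reshape(1,-1),1)[0].mean(1)
    print(n,[(float(x),int(v/24)) for x,v in zip(xs,acc)])
E
```

```text
top [(585.0, 149), (586.5, 149), (588.0, 148), (589.5, 144), (591.0, 140), (592.5, 159), (594.0, 190), (595.5, 200), (597.0, 195), (598.5, 179), (600.0, 143), (601.5, 118), (603.0, 140), (604.5, 166), (606.0, 178), (607.5, 185), (609.0, 186), (610.5, 186), (612.0, 185), (613.5, 184), (615.0, 184), (616.5, 184), (618.0, 184), (619.5, 185), (621.0, 186), (622.5, 185), (624.0, 184), (625.5, 184), (627.0, 182), (628.5, 175), (630.0, 172), (631.5, 182), (633.0, 191), (634.5, 195), (636.0, 198), (637.5, 167), (639.0, 115), (640.5, 88), (642.0, 98), (643.5, 114), (645.0, 134), (646.5, 149), (648.0, 153), (649.5, 152)]
scene [(585.0, 178), (586.5, 184), (588.0, 189), (589.5, 193), (591.0, 197), (592.5, 201), (594.0, 203), (595.5, 204), (597.0, 205), (598.5, 204), (600.0, 201), (601.5, 199), (603.0, 197), (604.5, 195), (606.0, 194), (607.5, 194), (609.0, 193), (610.5, 193), (612.0, 194), (613.5, 194), (615.0, 194), (616.5, 194), (618.0, 194), (619.5, 193), (621.0, 193), (622.5, 192), (624.0, 193), (625.5, 195), (627.0, 198), (628.5, 202), (630.0, 206), (631.5, 208), (633.0, 208), (634.5, 206), (636.0, 201), (637.5, 193), (639.0, 186), (640.5, 179), (642.0, 175), (643.5, 172), (645.0, 172), (646.5, 173), (648.0, 175), (649.5, 176)]
```

Emit:
drive_tool:
  steps: "200 0 0 0.03 0 0 0; 200 0 0 0.015 0 0 0; 200 0 0 0.007 0 0 0; 200 0 0 0 0 0 0; 200 0 0 0 0 0 0"

```text
t: 12.1
eef_pos: [616.1, 58.9, 36.7]
tool_rot: [0.001, 3.142, 0.0]
ft_force: [-0.5, 0.2, -0.3]
gripper_width: 0.257
finger_force: 40.6
```

Emit:
drive_tool:
  steps: "200 0 0 0.003 0 0 0; 200 0 0 0.0015 0 0 0; 200 0 0 0 0 0 0; 180 0 0 0 0 0 0; 165 0 0 0 0 0 0"

```text
t: 12.6
eef_pos: [616.2, 58.8, 32.0]
tool_rot: [0.001, 3.141, 0.0]
ft_force: [-0.4, -0.9, 0.5]
gripper_width: 0.352
finger_force: 0.0
```

Emit:
drive_tool:
  steps: "165 0 0 -0.015 0 0 0; 165 0 0 -0.035 0 0 0; 130 0.0323 -0.0273 0 0 0 0; 130 0.0323 -0.0273 0 0 0 0; 130 0.0323 -0.0273 0 0 0 0"

```text
t: 13.1
eef_pos: [518.6, -23.8, 83.2]
tool_rot: [0.001, 3.139, -0.0]
ft_force: [0.4, -1.4, -0.8]
gripper_width: 0.492
finger_force: 0.0
```

Emit:
drive_tool:
  steps: "130 0.0323 -0.0273 0 0 0 0; 130 0.0323 -0.0273 0 0 0 0; 130 0.0323 -0.0273 0 0 0 0; 130 0 0 0 0 0 0; 130 0 0 0 0 0 0"

```text
t: 13.6
eef_pos: [422.6, -105.6, 82.9]
tool_rot: [0.005, 3.139, -0.0]
ft_force: [0.3, -0.4, -0.5]
gripper_width: 0.489
finger_force: 0.0
```

```bash
python3 - <<'E'
from h import *
s=bot.read_state(); print(s["eef_pos"],s["gripper_width"],s["ft_force"])
a=snap("scene","s5")[120:230,190:360]; b=snap("top","t5")[140:240,200:350]
a=cv2.resize(a,(792,512),interpolation=2)
cv2.imwrite("pics/v5.png",a[:,:,::-1])
E
```

```text
[ 422.57177702 -105.61361987   82.9279015 ] 0.48902383592167914 [ 0.31766664 -0.43960787 -0.53951654]
```

View pics/v5.png

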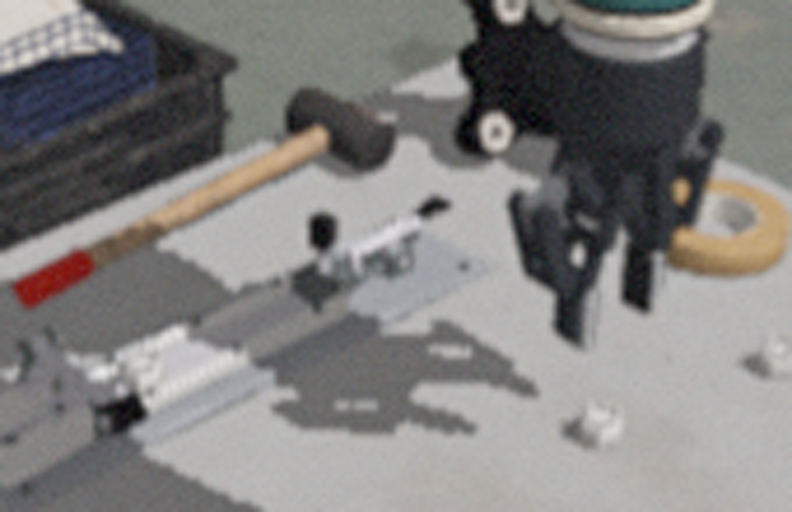

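Emit:
drive_tool:
  steps: "130 0.0005 0.001 0.03 0 0 0; 130 0 0 0.02 0 0 0; 130 0 0 0.014 0 0 0; 130 0 0 0 0 0 0; 165 0 0 0 0 0 0"

```text
t: 14.2
eef_pos: [422.5, -103.2, 17.9]
tool_rot: [-0.001, 3.141, 0.0]
ft_force: [0.3, 0.4, 0.8]
gripper_width: 0.355
finger_force: 0.0
```

Emit:
drive_tool:
  steps: "200 0 0 0 0 0 0; 200 0 0 0 0 0 0; 200 0 0 0 0 0 0"

```text
t: 14.5
eef_pos: [422.4, -103.8, 18.5]
tool_rot: [0.001, 3.14, -0.0]
ft_force: [-0.5, 1.0, 2.5]
gripper_width: 0.264
finger_force: 39.4
```

Emit:
drive_tool:
  steps: "200 0 0 -0.03 0 0 0; 200 0 0 -0.04 0 0 0; 200 -0.0323 0.0198 0 0 0 0; 200 -0.0323 0.0198 0 0 0 0; 200 -0.0323 0.0198 0 0 0 0"

```text
t: 15.0
eef_pos: [520.1, -44.0, 89.0]
tool_rot: [0.003, 3.139, -0.0]
ft_force: [0.9, -0.3, -0.0]
gripper_width: 0.261
finger_force: 39.3
```

Emit:
drive_tool:
  steps: "200 -0.0323 0.0198 0 0 0 0; 200 -0.0323 0.0198 0 0 0 0; 200 -0.032 0.0198 0 0 0 0; 200 0 0 0 0 0 0; 200 0 0 0.02 0 0 0"

```text
t: 15.5
eef_pos: [617.7, 15.7, 69.9]
tool_rot: [-0.001, 3.136, 0.001]
ft_force: [-0.5, -0.3, 0.1]
gripper_width: 0.262
finger_force: 39.3
```

Emit:
drive_tool:
  steps: "200 0.0012 0 0.02 0 0 0; 200 0 0 0.01 0 0 0; 200 0 0 0.003 0 0 0; 200 0 0 0 0 0 0"

```text
t: 15.9
eef_pos: [613.8, 14.4, 35.5]
tool_rot: [-0.002, -3.141, 0.0]
ft_force: [-2.3, -0.2, 5.1]
gripper_width: 0.26
finger_force: 39.9
```

Emit:
drive_tool:
  steps: "200 0 0 -0.003 0 0 0; 200 0 0 0 0 0 0; 200 0 0 0 0 0 0"

```text
t: 16.2
eef_pos: [614.3, 14.6, 38.2]
tool_rot: [0.002, 3.141, 0.0]
ft_force: [-0.2, -1.2, -0.1]
gripper_width: 0.258
finger_force: 39.3
```

Emit:
drive_tool:
  steps: "200 -0.0015 0 0 0 0 0; 200 0 0 0.002 0 0 0; 200 0 0 0.002 0 0 0; 200 0 0 0 0 0 0; 200 0 0 0 0 0 0"

```text
t: 16.7
eef_pos: [615.4, 14.7, 33.6]
tool_rot: [-0.002, -3.141, 0.0]
ft_force: [0.2, -0.4, -0.2]
gripper_width: 0.265
finger_force: 39.3
```

Emit:
drive_tool:
  steps: "200 0 0 0.002 0 0 0; 200 0 0 0 0 0 0; 180 0 0 0 0 0 0; 165 0 0 0 0 0 0; 165 0 0 0 0 0 0"

```text
t: 17.2
eef_pos: [615.7, 14.8, 31.9]
tool_rot: [0.002, 3.141, 0.0]
ft_force: [-0.2, 0.4, -0.4]
gripper_width: 0.357
finger_force: 0.0
```

Emit:
drive_tool:
  steps: "165 0 0 -0.015 0 0 0; 165 0 0 -0.035 0 0 0; 130 0.031 -0.0345 0 0 0 0; 130 0.031 -0.0345 0 0 0 0; 130 0.031 -0.0345 0 0 0 0"

```text
t: 17.7
eef_pos: [522.0, -89.6, 83.3]
tool_rot: [-0.0, 3.139, -0.001]
ft_force: [0.4, -0.4, -0.2]
gripper_width: 0.487
finger_force: 0.0
```

Emit:
drive_tool:
  steps: "130 0.031 -0.0345 0 0 0 0; 130 0.031 -0.0345 0 0 0 0; 130 0.031 -0.0345 0 0 0 0; 130 0.031 -0.0345 0 0 0 0; 130 0 0 0 0 0 0"

```text
t: 18.2
eef_pos: [394.0, -231.7, 82.9]
tool_rot: [-0.018, -3.14, 0.003]
ft_force: [0.5, 0.4, 0.7]
gripper_width: 0.492
finger_force: 0.0
```

```bash
python3 - <<'E'
from h import *
s=bot.read_state(); print(s["eef_pos"],s["gripper_width"],s["ft_force"])
a=snap("scene","s6")[110:230,190:370]; b=snap("top","t6")
a=cv2.resize(a,(795,530),interpolation=2)
cv2.imwrite("pics/v6.png",a[:,:,::-1])
E
```

```text
[ 393.95237641 -231.65809165   82.86499648] 0.49248896107841134 [0.49804141 0.4086056  0.72680724]
```

View pics/v6.png

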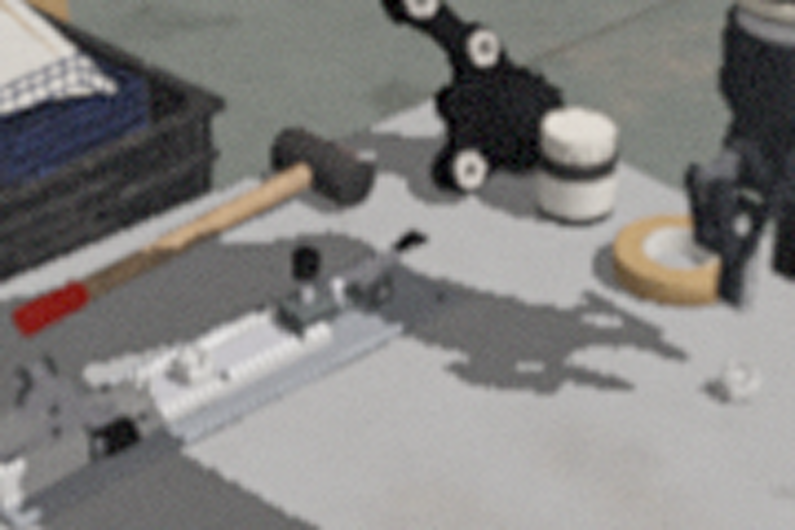

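```bash
python3 - <<'E'
from h import *
print(ray("scene",[(357.3,195.8)],9).round(1))
p=proj("scene",[(615.3,17.2+x,25) for x in(42,-2)]); print(p, (p-[190,110])*4.417)
im=cv2.imread("pics/t6.png")[:,:,::-1].max(2).astype(int); print(im[219:235,327:347]) 
print(bot.read_state()["eef_pos"], proj("top",[(396,-227,10)]))
E
```

```text
[[ 398.  -230.1    9. ]]
[[220.1604027  197.89170395]
 [233.62930071 191.34726909]] [[133.21849873 388.21765635]
 [192.71062123 359.31088759]]
[[173 173 173 172 174 172 175 171 173 172 172 172 174  83  64  71  76  85
  116  82]
 [173 173 174 173 173 174 170 112 177 176 177 174 144  62  72  69  81 104
   95  85]
 [175 175 176 175 172 111 178 108 112 114 118 116  89  76  74  69  85 117
   84  83]
 [152 179 180 179 178 102 113 116 115  62  68  68  66  73  77  76  99  92
   90  82]
 [100  63  54 112 180  93  79  71  63  67  66  65  73  74  76  77 115  93
   87  78]
 [ 68  66  56  92 157 101  61  63  67  67  73  74  74  72  78  83 124  82
   87  78]
 [ 83  68  62  77  97  80  71  65  69  72  73  73  74  76  77  85 135  83
   88  81]
 [126 122 115 113 113 113 120 115  82  80  70  75  74  77  83  88 118  80
   89  82]
 [122 123 114 117 118 112 113 116  86  80  72  72  73  79  80  89 134  83
   85  87]
 [131 122 114 114 115 113 119 122  94  80  73  75  75  77  81  83 128  85
   86  84]
 [108  99  96 113  98 102  98  77  80  78  73  76  79  78  80  76 125  80
   84 114]
 [ 82  70  75 119 101 130  73  67  78  77  76  78  75  80  79  83 125 109
  102 113]
 [ 77  73  67 131 135 174  56  65  71  78  86  77  80  79  81  82  95 108
   91 112]
 [ 99 120  96 121 174 177 174 146 126  72  70  80  78  79  81  83  98 134
   78  97]
 [171 174 174 173 172 172 171 174 171 113  75  70  77  75  78  81  89 142
   96  82]
 [169 171 171 171 170 169 169 169 173 171 173 171 176  78  81  79  91 107
   94  82]]
[ 398.32875916 -227.67532205   82.85741252] [[336.371443   227.68705061]]
```

Emit:
drive_tool:
  steps: "130 0.0008 -0.0005 0.03 0 0 0; 130 0 0 0.02 0 0 0; 130 0 0 0.014 0 0 0; 130 0 0 0 0 0 0; 165 0 0 0 0 0 0"

```text
t: 18.8
eef_pos: [398.7, -226.1, 18.2]
tool_rot: [-0.002, 3.141, 0.0]
ft_force: [-0.7, -0.0, 0.0]
gripper_width: 0.356
finger_force: 0.0
```

Emit:
drive_tool:
  steps: "200 0 0 0 0 0 0; 200 0 0 0 0 0 0; 200 0 0 0 0 0 0"

```text
t: 19.1
eef_pos: [398.6, -227.0, 18.7]
tool_rot: [0.001, 3.139, -0.001]
ft_force: [0.4, 1.1, 5.7]
gripper_width: 0.261
finger_force: 39.5
```

Emit:
drive_tool:
  steps: "200 0 0 -0.03 0 0 0; 200 0 0 -0.04 0 0 0; 200 -0.0311 0.0287 0 0 0 0; 200 -0.0311 0.0287 0 0 0 0; 200 -0.0311 0.0287 0 0 0 0"

```text
t: 19.6
eef_pos: [492.1, -140.5, 88.8]
tool_rot: [0.004, 3.14, -0.001]
ft_force: [1.4, -0.1, -1.0]
gripper_width: 0.259
finger_force: 39.2
```

Emit:
drive_tool:
  steps: "200 -0.0311 0.0287 0 0 0 0; 200 -0.0311 0.0287 0 0 0 0; 200 -0.0311 0.0287 0 0 0 0; 200 -0.0311 0.0287 0 0 0 0; 200 0 0 0 0 0 0"

```text
t: 20.1
eef_pos: [619.3, -19.8, 88.2]
tool_rot: [-0.011, 3.137, 0.005]
ft_force: [-1.1, 0.0, 0.4]
gripper_width: 0.265
finger_force: 39.2
```

Emit:
drive_tool:
  steps: "200 0 0 0.02 0 0 0; 200 0 0 0.015 0 0 0; 200 0 0 0 0 0 0; 200 0 0 0 0 0 0"

```text
t: 20.5
eef_pos: [614.9, -27.0, 52.5]
tool_rot: [-0.003, -3.14, 0.0]
ft_force: [0.4, 0.1, -0.0]
gripper_width: 0.26
finger_force: 39.3
```

Emit:
drive_tool:
  steps: "200 -0.001 0 0.008 0 0 0; 200 0 0 0.006 0 0 0; 200 0 0 0.003 0 0 0; 200 0 0 0 0 0 0; 200 0 0 0 0 0 0"

```text
t: 21.0
eef_pos: [616.5, -26.4, 35.8]
tool_rot: [0.002, 3.142, 0.0]
ft_force: [0.1, 0.3, -0.2]
gripper_width: 0.262
finger_force: 39.3
```

Emit:
drive_tool:
  steps: "200 0 0 0.002 0 0 0; 200 0 0 0.002 0 0 0; 200 0 0 0 0 0 0; 200 0 0 0 0 0 0"

```text
t: 21.4
eef_pos: [616.5, -26.3, 31.8]
tool_rot: [0.002, 3.142, 0.0]
ft_force: [0.4, -0.3, 0.2]
gripper_width: 0.262
finger_force: 39.3
```

Release, rise, and move towards the catch pad (high), then look.

Emit:
drive_tool:
  steps: "180 0 0 0 0 0 0; 165 0 0 0 0 0 0; 165 0 0 0 0 0 0; 165 0 0 -0.02 0 0 0; 165 0 0 -0.04 0 0 0"

```text
t: 21.9
eef_pos: [613.9, -26.7, 89.4]
tool_rot: [-0.002, -3.135, 0.001]
ft_force: [1.5, 0.7, 0.3]
gripper_width: 0.352
finger_force: 0.0
```

Emit:
drive_tool:
  steps: "200 0 -0.04 -0.02 0 0 0; 255 0 -0.04 0 0 0 0; 255 0 -0.04 0 0 0 0; 255 0 -0.02 0 0 0 0; 255 0 0 0 0 0 0"

```text
t: 22.4
eef_pos: [615.4, -172.0, 112.0]
tool_rot: [0.012, 3.141, -0.005]
ft_force: [0.7, 0.7, 0.1]
gripper_width: -0.002
finger_force: 0.0
```

```bash
python3 - <<'E'
from h import *
s=bot.read_state(); print(s["eef_pos"],s["gripper_width"],s["ft_force"])
a=snap("scene","s7")[130:230,190:290]; b=snap("top","t7")[140:180,205:325]
a=cv2.resize(a,(400,400),interpolation=2); b=cv2.resize(b,(780,260),interpolation=2)
c=np.zeros((600,780,3),'u1'); c[:260]=b; a=cv2.resize(get_image("scene")[140:208,190:346],(780,340),interpolation=2); c[260:]=a
cv2.imwrite("pics/v7.png",c[:,:,::-1])
p=proj("scene",[(615.3,17.2+x,25) for x in(42,-2,-43)]); print(((p-[190,140])*5+[0,260]).round())
p=proj("top",[(615.3,17.2+x,25) for x in(42,-2,-43)]); print(((p-[205,140])*6.5).round())
E
```

```text
[ 615.4202253  -171.96253668  111.97854416] -0.0016602980742160636 [0.67460794 0.7456891  0.14689327]
[[151. 549.]
 [218. 517.]
 [279. 487.]]
[[250. 127.]
 [341. 125.]
 [425. 123.]]
```

View pics/v7.png

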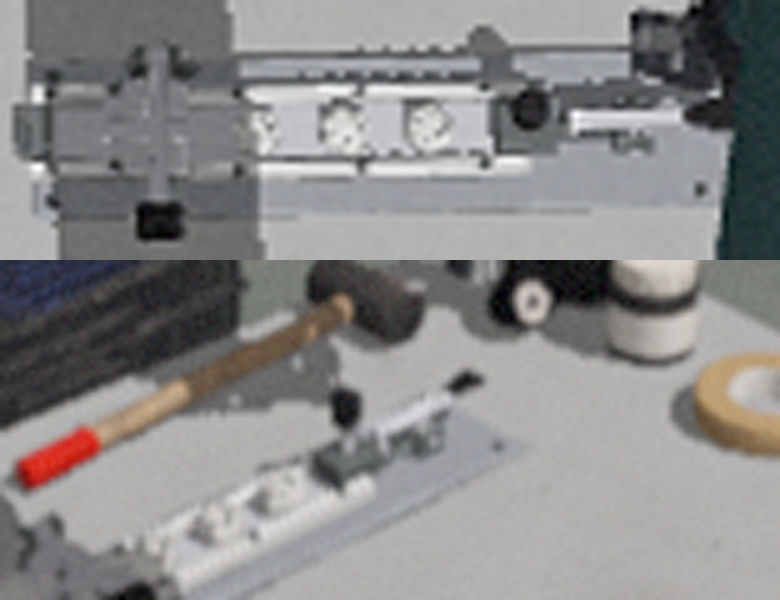

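Emit:
drive_tool:
  steps: "255 0 0 0.03 0 0 0; 255 0 0 0.025 0 0 0; 255 0 0 0 0 0 0; 255 0 0 0 0 0 0"

```text
t: 22.95
eef_pos: [616.6, -164.7, 56.8]
tool_rot: [0.002, -3.141, -0.001]
ft_force: [0.1, 0.4, 1.0]
gripper_width: 0.001
finger_force: 0.0
```

Emit:
drive_tool:
  steps: "255 0 -0.005 0.004 0 0 0; 255 0 0 0.006 0 0 0; 255 0 0 0.005 0 0 0; 255 0 0 0 0 0 0"

```text
t: 23.35
eef_pos: [616.5, -171.9, 41.7]
tool_rot: [0.002, 3.141, -0.001]
ft_force: [1.0, -2.3, 2.2]
gripper_width: 0.003
finger_force: 1.1
```

Emit:
drive_tool:
  steps: "255 0 0.002 0.003 0 0 0; 255 0 0 0.001 0 0 0; 255 0 0 0 0 0 0; 255 0 0 0 0 0 0"

```text
t: 23.75
eef_pos: [616.3, -169.1, 37.8]
tool_rot: [-0.001, -3.142, -0.0]
ft_force: [0.4, -0.8, 2.3]
gripper_width: 0.001
finger_force: 1.0
```

```bash
python3 - <<'E'
from h import *
s=bot.read_state(); print(s["eef_pos"],s["gripper_width"],s["ft_force"])
b=snap("top","t8")[140:180,205:325]
cv2.imwrite("pics/v8.png",cv2.resize(b,(780,260),interpolation=2)[:,:,::-1])
E
```

```text
[ 616.33780682 -169.08097017   37.84612462] 0.0011373761249846022 [ 0.40239567 -0.80585185  2.32156273]
```

View pics/v8.png

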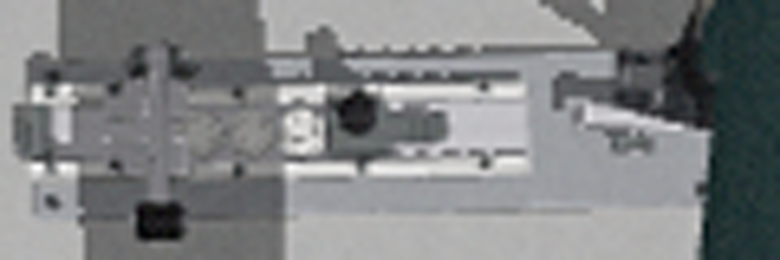

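Emit:
drive_tool:
  steps: "255 0 0 -0.02 0 0 0; 255 0 0 -0.03 0 0 0; 200 0 0 -0.03 0 0 0; 130 0.0077 0.0455 0 0 0 0; 130 0.0077 0.0455 0 0 0 0"

```text
t: 24.3
eef_pos: [601.0, -78.3, 118.7]
tool_rot: [0.007, 3.14, 0.0]
ft_force: [1.9, 1.6, -0.1]
gripper_width: 0.482
finger_force: 0.0
```

Emit:
drive_tool:
  steps: "130 0.0077 0.0455 0 0 0 0; 130 0.0077 0.0455 0 0 0 0; 130 0.0077 0.0455 0 0 0 0; 130 0.0077 0.0455 0 0 0 0; 130 0 0 0 0 0 0"

```text
t: 24.8
eef_pos: [567.8, 113.4, 117.5]
tool_rot: [0.018, -3.139, -0.008]
ft_force: [-1.1, 0.6, -0.1]
gripper_width: 0.489
finger_force: 0.0
```

Emit:
drive_tool:
  steps: "130 0 0 0 0 0 0; 130 0 0 0 0 0 0"

```text
t: 25.0
eef_pos: [570.2, 102.5, 117.6]
tool_rot: [-0.004, -3.141, 0.001]
ft_force: [-0.1, -0.3, 0.2]
gripper_width: 0.49
finger_force: 0.0
```

```bash
python3 - <<'E'
from h import *
s=bot.read_state(); print(s["eef_pos"],s["gripper_width"],s["ft_force"])
a=snap("scene","s9")[140:230,185:305]; b=snap("top","t9")[140:180,205:325]
c=np.zeros((600,780,3),'u1'); c[:260]=cv2.resize(b,(780,260),interpolation=2); c[260:,:453]=cv2.resize(a,(453,340),interpolation=2)
cv2.imwrite("pics/v9.png",c[:,:,::-1])
E
```

```text
[570.24694146 102.48105605 117.57329515] 0.4901961105119876 [-0.10195248 -0.28877942  0.21434248]
```

View pics/v9.png

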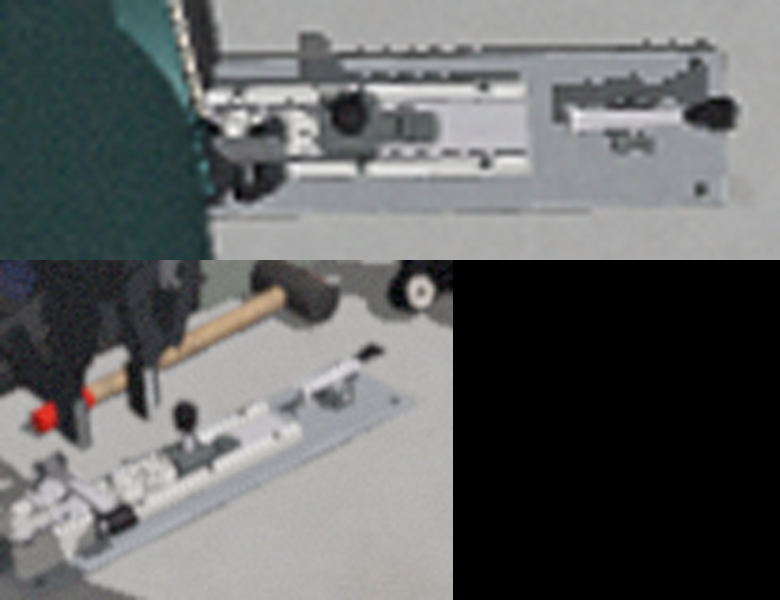

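Emit:
drive_tool:
  steps: "130 0 0.0015 0.03 0 0 0; 130 0 0 0.025 0 0 0; 130 0 0 0.017 0 0 0; 130 0 0 0 0 0 0; 130 0 0 0 0 0 0"

```text
t: 25.6
eef_pos: [570.6, 104.1, 45.9]
tool_rot: [-0.004, -3.141, 0.001]
ft_force: [0.4, -0.2, 0.8]
gripper_width: 0.488
finger_force: 0.0
```

Emit:
drive_tool:
  steps: "165 0 0 0 0 0 0; 200 0 0 0 0 0 0; 200 0 0 0 0 0 0; 200 0 0 0 0 0 0"
  squeeze: 30

```text
t: 26.0
eef_pos: [571.3, 104.6, 46.9]
tool_rot: [0.002, 3.139, -0.0]
ft_force: [-0.4, -2.9, 4.1]
gripper_width: 0.245
finger_force: 33.3
```

Emit:
drive_tool:
  steps: "200 -0.0016 0 -0.0159 0 0 0; 200 -0.0064 0 -0.0189 0 0 0; 200 -0.0108 0 -0.0167 0 0 0; 200 -0.0147 0 -0.0136 0 0 0; 200 -0.0175 0 -0.0095 0 0 0"

```text
t: 26.5
eef_pos: [620.9, 104.4, 121.5]
tool_rot: [-0.001, -3.14, 0.002]
ft_force: [2.4, -2.0, -6.7]
gripper_width: 0.248
finger_force: 31.9
```

Emit:
drive_tool:
  steps: "200 -0.0194 0 -0.0048 0 0 0; 200 -0.0199 0 0.0001 0 0 0; 200 -0.014 0 0.0031 0 0 0; 200 0 0 0 0 0 0; 200 0 0 0 0 0 0"

```text
t: 27.0
eef_pos: [676.2, 104.4, 123.2]
tool_rot: [0.002, 3.138, -0.001]
ft_force: [2.2, -1.9, 5.6]
gripper_width: 0.247
finger_force: 33.3
```

Release and retreat up, then look.

Emit:
drive_tool:
  steps: "165 0 0 0 0 0 0; 130 0 0 0 0 0 0; 130 0 0 0 0 0 0; 130 0 0 -0.02 0 0 0; 130 0 0 -0.03 0 0 0"

```text
t: 27.5
eef_pos: [672.6, 105.3, 169.9]
tool_rot: [-0.001, -3.136, 0.001]
ft_force: [-0.2, 0.3, 0.7]
gripper_width: 0.488
finger_force: 0.0
```

Emit:
drive_tool:
  steps: "130 0 0.04 -0.03 0 0 0; 130 0.02 0.04 0 0 0 0; 130 0.03 0.04 0 0 0 0; 130 0.03 0.03 0 0 0 0; 130 0.03 0.03 0 0 0 0"

```text
t: 28.0
eef_pos: [562.6, 287.1, 201.7]
tool_rot: [0.001, -3.141, -0.0]
ft_force: [-0.8, 0.6, 0.9]
gripper_width: 0.49
finger_force: 0.0
```

Emit:
drive_tool:
  steps: "130 0.03 0.03 0 0 0 0; 130 0.03 0.03 0 0 0 0; 130 0 0 0 0 0 0; 130 0 0 0 0 0 0; 130 0 0 0 0 0 0"

```text
t: 28.5
eef_pos: [505.5, 344.2, 201.9]
tool_rot: [0.004, 3.141, -0.001]
ft_force: [0.4, -1.2, 0.2]
gripper_width: 0.491
finger_force: 0.0
```

```bash
python3 - <<'E'
from h import *
s=bot.read_state(); print(s["eef_pos"],s["gripper_width"],s["ft_force"])
a=snap("scene","s10")[130:230,170:300]; b=snap("top","t10")[130:180,205:325]
c=np.zeros((600,720,3),'u1'); c[:300]=cv2.resize(b,(720,300),interpolation=2); c[300:,:390]=cv2.resize(a,(390,300),interpolation=2)
cv2.imwrite("pics/v10.png",c[:,:,::-1])
for n,o,sc,off in(("top",[205,130],6,[0,0]),("scene",[170,130],3,[0,300])):
    p=proj(n,[(615.3,17.2+x,25) for x in(129,104,79)]+[(615.3,17.2+79-12.5-15,60)]+[(615.3+33-80*np.cos(a),104,39.7+80*np.sin(a)) for a in(1.65,1.92)]);print(((p-o)*sc+off).round().tolist())
E
```

```text
[505.51839567 344.23094121 201.91389934] 0.4908215054301388 [ 0.38758722 -1.23622445  0.21185809]
[[67.0, 181.0], [114.0, 180.0], [161.0, 179.0], [209.0, 164.0], [127.0, 62.0], [127.0, 22.0]]
[[66.0, 545.0], [91.0, 533.0], [115.0, 521.0], [138.0, 475.0], [70.0, 411.0], [57.0, 406.0]]
```

View pics/v10.png

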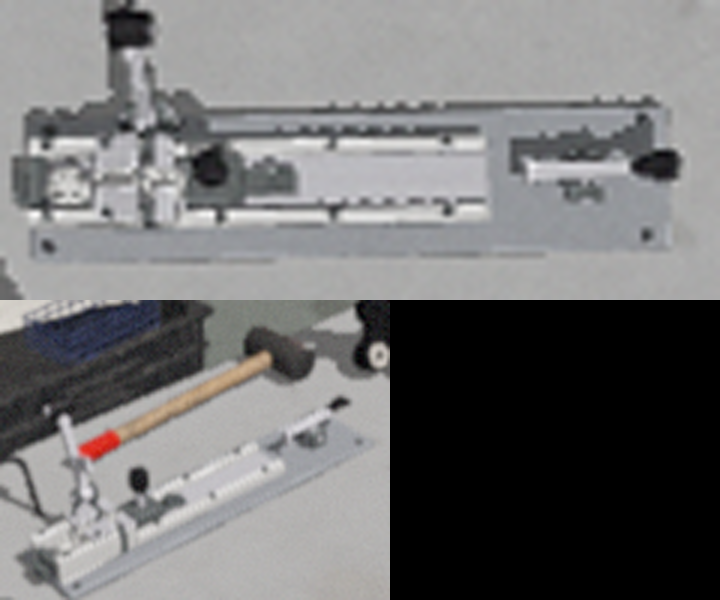

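The row has run to the end stop: the first nut is at (70,185) and the knob at (208,165), as predicted. The stop grip at (128,28) is near 1.9 rad, and the catch is down.

```bash
python3 -c "
from plant import bot
print(bot.hand_in())"
```

```text
the job is handed in; nothing more can be done
None
```

The three crown-up nuts found are loaded and pressed against the end stop, the flip stop stands near 1.9 rad, the catch is down, and the job is handed in; no verdict came back, so the result rests on my last pictures.

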